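# Find and mark the tight spot of a printer axis

### The job

The linear axis on the bench has one tight spot: slide its carriage up against the rubber buffer at the motor end, then stroke it the full travel to the buffer at the other end, feeling for where it drags, without ramming the buffers. Leave the carriage at that other end, slide the white marker beside the rail level with the tight spot (where the middle of the carriage was when it dragged), and let go. Leave the other things on the bench alone.

Things in the scene. Friction and masses are not known exactly. Their poses are not given: they have to be found in the camera images.
- axis: linear axis of a 3D printer, fixed: aluminium beam 40 mm wide, 30 mm high, 342 mm long, an end plate 52 mm high at each end. Origin: centre of the underside, on the bench top. y runs along the travel to the motor end (black 42 mm cube beyond the plate). The unseen tight spot lies anywhere from y = -75 to +75 mm: within 10 mm of it the carriage drags with 5 to 10 N, elsewhere 1 to 2 N.
- motor_buffer (a point): inner face of the springy rubber buffer on the end plate at the motor end, on the axis at y = +145 mm, 45 mm above the bench. The carriage touches it with its origin at y = +120 mm; it gives 1 mm per 2.5 N; over 20 N is ramming.
- idler_buffer (a point): the same at the other end (no motor, only a small round cap outside the plate): face at y = -145 mm, touched with the carriage origin at y = -120 mm.
- carriage: steel carriage block, 46 mm (x) x 50 mm (y, travel) x 22 mm high, sliding on the beam. Origin: centre of its underside, 34 mm above the bench; axes as the axis. On its top in the middle stands an aluminium tab to take hold of: 12 mm thick along the travel, 30 mm wide across it, from 22 to 71 mm above the origin.
- marker: white marker, 26 x 22 (y) x 14 mm, on a bar (18 mm wide, top 24 mm above the bench) parallel to the beam, 72 mm to its +x side. Origin: centre of its underside, 24.5 mm above the bench; axes as the axis. Upright tab in its middle: 10 mm thick along the travel, 24 mm wide, 14 to 61 mm above the origin. Slides y = -135 to +135 mm, starts near the motor end, stays where left (1.5 N friction).
- wrench: open-ended steel wrench, 150 mm long, lying beside the axis; origin midway along its underside
- grease: low round aluminium grease tin, 48 mm across, 34 mm high; origin at the centre of its underside
- pen_cup: white ceramic cup, 72 mm across, 90 mm high; origin at the centre of its underside
- tube_rack: grey test-tube rack, 60 x 220 x 90 mm; origin at the centre of its underside
- culture_jar: green glass jar with a white cap, 84 mm across, 130 mm high; origin at the centre of its underside
- carton: white paper carton, 70 x 130 x 70 mm; origin at the centre of its underside
- spool_ring: black plastic ring, 64 mm across, 30 mm high; origin at the centre of its underside

How it is judged:
By the outcome, as a careful person would: the job done as asked, in the order asked, and still so for the second after the job is handed in, with the robot touching nothing.
It also fails if it takes over 64 s, if anything falls off the work surface, if the arm or the gripper's body presses on something with over 40 N, if the wrist force passes 120 N, or if a joint passes its speed limit or range.

### The arm

A 7-joint arm with a two-finger parallel gripper is mounted at the origin on the work surface. World frame = base frame: x ahead of the robot, y to its left, z up, the work surface at z = 0. Lengths are in mm, angles in rad, forces in N, time in s.
With the tool pointing down it reaches from about 400 to 850 mm from the base axis. Payload 4.5 kg.
Tool frame: the origin (TCP) lies on the centre line of the jaws, within the pads' length; the fingertips stand 14 mm ahead of it and the grasp point (between the pads) lies 5 mm behind it; z points along the fingers, y is the direction in which the jaws open and shut (so a half turn about z gives the same grasp; the last joint's range is limited). The gripper opens to 85 mm and grips with 20 to 120 N. Pads are 22 mm wide; open, the fingers measure 114 mm over their backs; the gripper's body (76 mm by 85 mm) begins 54 mm behind the grasp point. The pads swing forward as they close: fully open they stand 13 mm farther back than shut.
Start: joints at [-1.287, 0.689, -0.195, 1.565, 0.157, 0.902, -0.215], TCP at [154.485, 605.63, 245.317] pointing down, gripper open.
Joint ranges: [-3.01, 3.01], [-0.46, 2.08], [-1.47, 1.51], [0.13, 2.56], [-1, 4.14], [0.04, 2.09], [-2.66, 2.66]. Speed limits (rad/s): [2.57, 2.57, 3.14, 3.14, 3.14, 3.14, 3.14].

### API

Orientations are given as [roll, pitch, yaw] about the fixed x, y, z axes, in that order (R = Rz(yaw) Ry(pitch) Rx(roll)).
In Python, from cell import arm, eoat, kinematics, status, camera, finish_job, recognise, regions_of, place_of gives the robot as it stands. Calls block until the motion is done:
- arm.goto(position, orientation): joint-space move of the TCP to a pose.
- arm.movel(position, frame=None, vel=150): straight line of the TCP; frame=None keeps the orientation; vel is the mean speed in mm/s.
- arm.set_joints(angles): joint-space move.
- eoat.move_gripper(opening, strength=None): opening from 0.0 (shut) to 1.0 (fully open); strength is the grip in N (None keeps the last); returns when the fingers have stopped.
- arm.sleep(seconds).
- kinematics.inverse_kinematics(position, orientation): joint angles nearest the present ones, or None.
- status.state(): the state.
- camera(name): name is "scene" or "top" or "wrist"; returns a dict with "color" (420x560x3 uint8, red, green, blue), "fx", "fy", "cx", "cy" (pixels), "dist_coeffs" ([k1, k2, p1, p2, k3] as OpenCV has them; the pictures are not rectified), "R" (3x3) and "t" (3): a world point X has camera coordinates R X + t. Camera axes: x right, y down, z forward; pixel columns grow to the right and rows downward; lengths in mm; the calibration is good to about 2 mm. A picture is of the moment at which its call begins. There is no depth.
A pose or a line that the arm cannot do raises arm.PlanningError and nothing moves.
- finish_job(): hands the job in, once; it reports no verdict.
Trained networks look in a picture, given as the dict that the camera call returned (one of the last four; its "shot" number tells which), for a name from the list of things; names that differ only in an ending like _2 or _b are one class to them, and where a whole thing is asked for, a point or a joint stands for the part that bears it (a point fixed in the world has none). Each returns a list of dicts, best first, with "score" (0 to 1); they miss things now and then, are a little off and sometimes report something else, mostly with a low value. They report only what shows in the picture. A call takes as long as a camera call.
- recognise(picture, query): "location" ([column, row] in pixels, amid what is visible of it).
- regions_of(picture, query): "region" (420x560 bool, what is visible of it) and "location" ([column, row] in pixels, amid what is visible of it).
- place_of(picture, query): "location" ([column, row] in pixels: a listed point, or the origin of a listed thing).
The state is a dict: "time": time; "qpos": joint angles; "joint_vel": joint speeds; "joint_efforts": joint torques, N m; "tcp_pos": TCP position; "tcp_rot": TCP orientation; "contact_force": force on the tool from outside, world axes, zero at the start; "ft_torque": the same for the moment, N m; "finger_gap": opening from 0.0 (shut) to 1.0 (fully open).
Only numpy, scipy, OpenCV 4.12 (cv2) and the standard library are available. Lean on these libraries where they do the work, as an engineer would, in place of code of your own. Each camera call takes 0.05 s, during which the arm holds its last target.

## Working session

There is one attempt and no reset: what is moved stays moved. The work goes in short steps, each a Python script; the robot and the scene stay as the last script left them, time stands still between calls to the robot, and variables do not carry over. Pictures are saved under pics/ and viewed, and the job is handed in when it is done.

```bash
mkdir -p pics; ls
cat > h.py <<'E'
import numpy as np, cv2
from cell import arm,eoat,kinematics,status,camera,finish_job,recognise,regions_of,place_of
def save(p,n): cv2.imwrite(f'pics/{n}.png',cv2.cvtColor(p['color'],cv2.COLOR_RGB2BGR))
def ray(p,uv):
    K=np.array([[p['fx'],0,p['cx']],[0,p['fy'],p['cy']],[0,0,1.]])
    n=cv2.undistortPoints(np.array([[uv]],float),K,np.array(p['dist_coeffs'],float))[0,0]
    R=np.array(p['R']);t=np.array(p['t'])
    return -R.T@t, R.T@np.array([n[0],n[1],1])
def atz(p,uv,z):
    o,d=ray(p,uv); return o+d*(z-o[2])/d[2]
def proj(p,X):
    K=np.array([[p['fx'],0,p['cx']],[0,p['fy'],p['cy']],[0,0,1.]])
    r,_=cv2.Rodrigues(np.array(p['R'],float))
    return cv2.projectPoints(np.array(X,float).reshape(-1,3),r,np.array(p['t'],float),K,np.array(p['dist_coeffs'],float))[0][:,0]
E
python3 - <<'E'
from h import *
for c in ['scene','top']:
    p=camera(c); save(p,c+'1')
    print(c,-np.array(p['R']).T@np.array(p['t']))
    for q,z in [('axis',0),('motor_buffer',45),('idler_buffer',45),('carriage',34),('marker',24.5),('wrench',0),('grease',0),('pen_cup',0),('tube_rack',0),('culture_jar',0),('carton',0),('spool_ring',0)]:
        for r in place_of(p,q)[:2]: print(q,round(r['score'],2),np.round(r['location'],1),np.round(atz(p,r['location'],z),1))
s=status.state();print(s['time'],s['contact_force'],s['tcp_rot'])
E
```

```text
pics
scene [1346.90335745 -695.77911983  810.70158787]
axis 0.7 [242.5 220.2] [534.9 -69.1   0. ]
axis 0.38 [186.  223.7] [ 446.1 -186.9    0. ]
motor_buffer 0.83 [289.3 192.9] [574.4  62.3  45. ]
idler_buffer 0.69 [186.7 225.9] [ 504.4 -218.8   45. ]
idler_buffer 0.36 [339.6 242. ] [798.4  10.7  45. ]
carriage 0.89 [230.1 212.6] [523.1 -98.7  34. ]
marker 0.71 [287.8 213.8] [618.5  14.9  24.5]
wrench 0.82 [220.7 205.9] [446.1 -72.8   0. ]
grease 0.86 [259.1 257.2] [ 671.9 -130.8    0. ]
pen_cup 0.75 [343.6 158.6] [510.5 360.7   0. ]
pen_cup 0.68 [290.1 215.9] [606.5  35.3   0. ]
tube_rack 0.74 [133.4 327.6] [ 657.8 -465.5    0. ]
culture_jar 0.7 [109.2 268.8] [ 463.5 -418.9    0. ]
carton 0.81 [383.8 170. ] [637.1 401.    0. ]
carton 0.56 [227.8 213.5] [486.  -79.6   0. ]
spool_ring 0.72 [340.7 237.8] [757.4  66.4   0. ]
top [ 394.94455475  -24.10722676 1296.5728201 ]
axis 0.3 [439.4 248.7] [ 464.  -412.4    0. ]
idler_buffer 0.93 [365.9 232.6] [ 500.5 -220.1   45. ]
carriage 0.95 [316.1 225.7] [518.1 -98.6  34. ]
marker 0.55 [272.6 181. ] [632.6  10.6  24.5]
marker 0.33 [366.3 232.2] [ 503.2 -224.3   24.5]
wrench 0.86 [299.5 252.5] [453.2 -58.2   0. ]
grease 0.59 [330.2 171.3] [ 663.1 -138.     0. ]
pen_cup 0.78 [136.6 230.3] [507.9 359.2   0. ]
tube_rack 0.83 [457.2 174.6] [ 655.3 -466.6    0. ]
culture_jar 0.95 [439.9 249.3] [ 462.4 -413.6    0. ]
culture_jar 0.2 [255.8 131.1] [770.5  56.3   0. ]
carton 0.56 [108.9 182. ] [633.6 437.9   0. ]
spool_ring 0.81 [251.8 131.2] [770.2  66.9   0. ]
1.3 [-0.37498706 -0.19230098 -0.16141036] [ 3.14149859e+00 -4.09308494e-05  2.89178578e+00]
```

View pics/scene1.png

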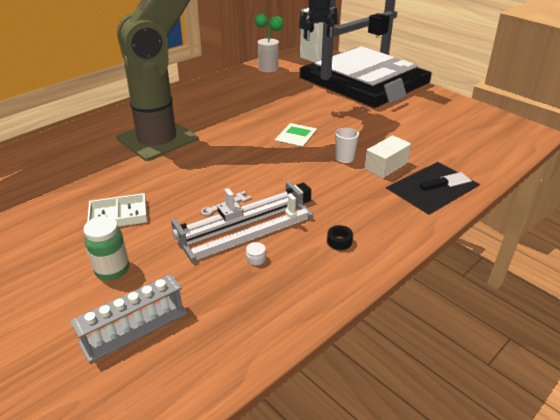

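View pics/top1.png

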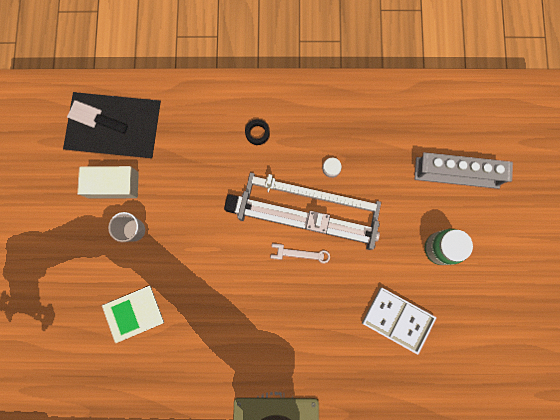

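The axis's motor end is on the robot's left (pixel 235,203 in the top view), its idler end is at 375,238, and the marker tab is at 270,182 on the far side. I'll take a closer look from the wrist camera.

Run:
```python
from h import *
arm.goto([500,-90,380],[np.pi,0,np.pi-0.25])
p=camera('wrist'); save(p,'w1')
print(-np.array(p['R']).T@np.array(p['t']))
for q,z in [('axis',0),('motor_buffer',45),('idler_buffer',45),('carriage',34),('marker',24.5),('wrench',0),('grease',0)]:
    for r in place_of(p,q)[:2]: print(q,round(r['score'],2),np.round(r['location'],1),np.round(atz(p,r['location'],z),1))
s=status.state();print(s['time'],s['contact_force'],s['tcp_pos'],s['qpos'])
```

```text
[437.25400001 -72.68148851 508.85126756]
axis 0.59 [294.7 185.5] [533.7 -78.9   0. ]
motor_buffer 0.9 [403.  187.5] [564.3  65.8  45. ]
idler_buffer 0.63 [189.8 192.1] [ 498.5 -220.4   45. ]
carriage 0.79 [278.2 187.4] [ 524.2 -101.5   34. ]
marker 0.75 [374.8 234.3] [629.6  19.4  24.5]
wrench 0.78 [295.9 128.6] [453.4 -57.4   0. ]
grease 0.72 [280.7 278.5] [ 675.9 -136.8    0. ]
grease 0.23 [ 72.2 199.8] [ 469.4 -419.2    0. ]
4.475 [0.29693427 0.48813721 0.08017902] [500.01745791 -89.88094665 379.96867553] [ 0.09308819  0.37593362 -0.00889598  1.71518554  0.00376191  1.05056669
  1.4039681 ]
```

View pics/w1.png

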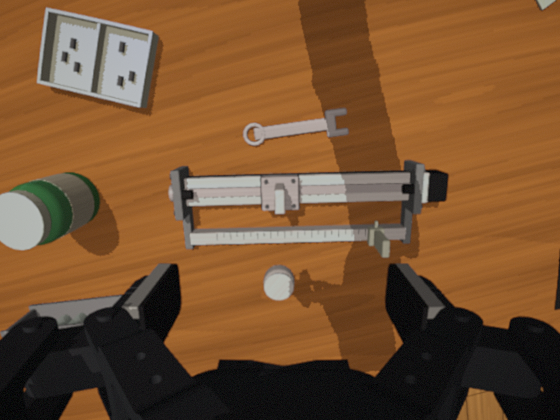

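Run:
```python
import cv2
a=cv2.imread('pics/w1.png')[150:260,160:460]
cv2.imwrite('pics/w1z.png',cv2.resize(a[:,:150],None,fx=5.3,fy=5.3,interpolation=cv2.INTER_CUBIC))
cv2.imwrite('pics/w1y.png',cv2.resize(a[:,150:],None,fx=5.3,fy=5.3,interpolation=cv2.INTER_CUBIC))
```

```text
(no output)
```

View pics/w1z.png

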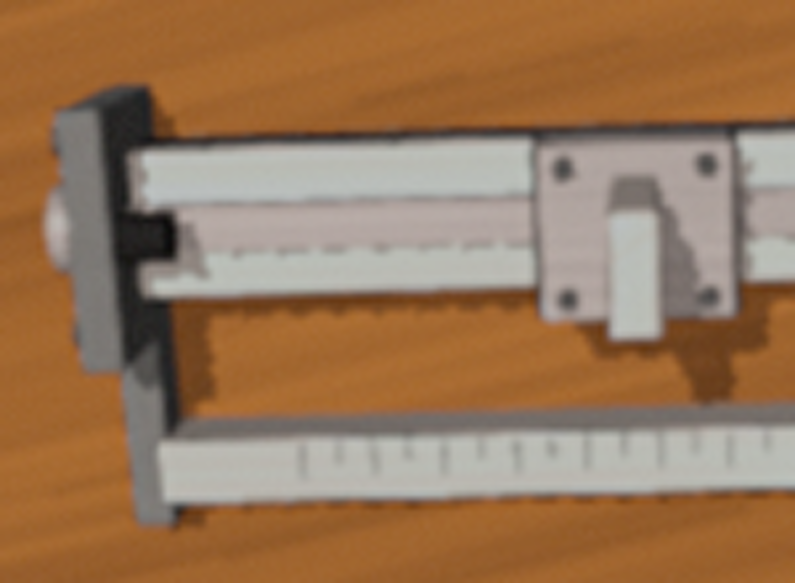

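View pics/w1y.png

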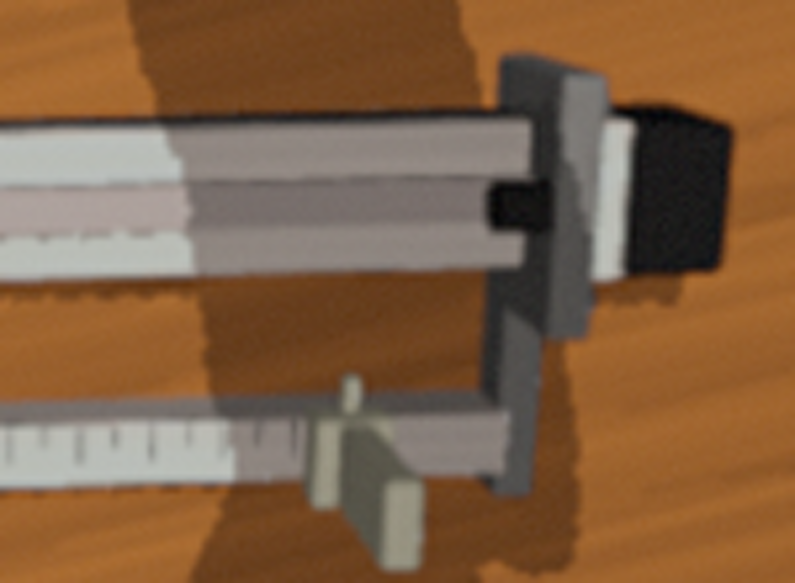

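```bash
cat >> h.py <<'E'
def L(x,y): return [160+x/5.3,150+y/5.3]
def Rr(x,y): return [310+x/5.3,150+y/5.3]
E
python3 - <<'E'
from h import *
arm.sleep(0.01)
p=camera('wrist')
f=lambda u,z: atz(p,u,z)[:2]
nl,fl,nr,fr=f(L(141,150),30),f(L(150,297),30),f(Rr(530,120),30),f(Rr(522,265),30)
b1,b2=f(L(176,236),45),f(Rr(488,205),45)
print('beam',nl,fl,nr,fr, np.linalg.norm(nl-fl)); 
for a,b in[(nl,nr),(fl,fr),(b1,b2)]: print('yaw',np.arctan2(-(b-a)[0],(b-a)[1]),np.linalg.norm(b-a))
print('mid',(b1+b2)/2,(nl+nr+fl+fr)/4)
c=np.mean([f(L(*u),105) for u in [(608,208),(663,208),(663,338),(610,338)]],0)
m=np.mean([f(Rr(*u),85.5) for u in [(385,482),(420,482),(418,568),(382,570)]],0)
yaw=np.arctan2(-(b2-b1)[0],(b2-b1)[1]);O=(b1+b2)/2
ux=np.array([np.cos(yaw),np.sin(yaw)]);uy=np.array([-ux[1],ux[0]])
for n,q in('car',c),('mark',m):print(n,q,(q-O)@ux,(q-O)@uy)
E
```

```text
beam [ 480.08865071 -224.53368711] [ 519.00336198 -234.83755599] [549.89438966  82.35302616] [588.55444922  73.95063246] 40.255738322617
yaw -0.22365865650516176 314.72574722892375
yaw -0.22154174314112668 316.5240892238217
yaw -0.22098317305855444 288.12158093746984
mid [534.14355582 -77.43851999] [534.38521289 -75.76689612]
car [ 528.42044634 -100.48469449] -0.5324695132466799 -23.740189924368714
mark [629.48671431  17.0605696 ] 72.31148328472807 113.09927138777648
```

```bash
cat >> h.py <<'E'
YAW=-0.222; O=np.array([534.2,-77.0]); ux=np.array([np.cos(YAW),np.sin(YAW)]); uy=np.array([-ux[1],ux[0]])
ORI=[np.pi,0,np.pi+YAW]
def W(x,y,z): return list(O+x*ux+y*uy)+[z]
def A(t): t=np.array(t); return (t[:2]-O)@ux,(t[:2]-O)@uy
def F(s): f=np.array(s['contact_force']); return f[:2]@ux,f[:2]@uy,f[2]
E
python3 - <<'E'
from h import *
for a in [(0,125,85),(0,-125,85),(72,113,72),(72,-80,72)]:
    q=kinematics.inverse_kinematics(W(*a),ORI); print(None if q is None else np.round(q,2))
arm.goto(W(0,-24,150),ORI)
eoat.move_gripper(0.6,40)
arm.movel(W(0,-24,86),vel=120)
p=camera('wrist'); save(p,'w2'); s=status.state();print(s['time'],F(s))
E
```

```text
[-0.14  0.85 -0.03  1.88  0.05  0.42  1.14]
[ 0.29  0.83 -0.    1.94  0.01  0.37  1.63]
[-0.08  0.92 -0.03  1.67  0.05  0.55  1.2 ]
[ 0.21  0.91 -0.    1.73  0.    0.5   1.55]
6.625 (np.float64(-0.398684854714021), np.float64(0.2897941749665556), np.float64(0.1817539232592806))
```

View pics/w2.png

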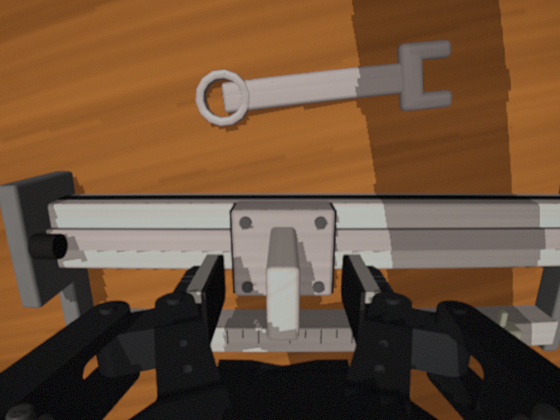

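The tab (283,290) is centred between the pads. I'll grip it and test small steps.

Run:
```python
from h import *
eoat.move_gripper(0.0,50)
s=status.state();print(s['time'],s['finger_gap'],np.round(F(s),2),np.round(A(s['tcp_pos']),2))
for y in [-20,-16,-12,-8]:
    arm.movel(W(0,y,86),vel=40)
    s=status.state();print(s['time'],y,np.round(F(s),2),np.round(A(s['tcp_pos']),2),np.round(F(s),1),np.round(s['joint_efforts'],2))
```

```text
7.0583 0.12967069429166878 [-1.34 -0.41  6.37] [  0.33 -24.02]
7.3083 -20 [-0.44  0.78  6.33] [  0.38 -19.63] [-0.4  0.8  6.3] [ 2.600e-01 -4.828e+01  1.550e+00 -7.000e+00  7.000e-02 -2.200e-01
 -1.000e-02]
7.5583 -16 [-0.99  0.6   5.22] [  0.35 -15.56] [-1.   0.6  5.2] [ 3.400e-01 -4.829e+01  1.650e+00 -7.000e+00  9.000e-02 -2.200e-01
 -1.000e-02]
7.8083 -12 [-0.54  0.36  5.75] [  0.32 -11.54] [-0.5  0.4  5.8] [ 3.60e-01 -4.83e+01  1.68e+00 -7.01e+00  1.00e-01 -2.20e-01 -1.00e-02]
8.0583 -8 [-0.46  1.27  4.82] [ 0.32 -7.51] [-0.5  1.3  4.8] [ 3.700e-01 -4.832e+01  1.700e+00 -7.020e+00  1.000e-01 -2.200e-01
 -1.000e-02]
```

Run:
```python
from h import *
y=-8
while y<126:
    y+=4 if y<112 else 1.5
    arm.movel(W(0,y,86),vel=60)
    s=status.state();f=F(s);t=A(s['tcp_pos']);print(round(s['time'],2),y,np.round(f,2),np.round(t,2))
    if abs(f[1])>5 and y>112 or abs(f[1])>13: break
```

```text
8.31 -4 [-0.55  0.88  5.47] [ 0.32 -3.56]
8.56 0 [-0.02  0.03  6.12] [0.33 0.47]
8.81 4 [-1.04 -1.23  5.04] [0.33 4.45]
9.06 8 [-1.63  0.79  5.94] [0.31 8.46]
9.31 12 [-0.77  1.34  6.04] [ 0.31 12.47]
9.56 16 [-1.39  1.37  6.07] [ 0.3  16.49]
9.81 20 [-0.91 -0.18  5.95] [ 0.31 20.38]
10.06 24 [-0.32 -0.91  5.53] [ 0.31 23.89]
10.31 28 [-0.37 -0.42  5.77] [ 0.3  27.83]
10.56 32 [ 0.06 -1.68  5.38] [ 0.28 31.32]
10.81 36 [-0.42  1.46  6.15] [ 0.28 36.45]
11.06 40 [-0.92  1.25  4.91] [ 0.31 40.51]
11.31 44 [-0.29  0.66  5.93] [ 0.28 44.52]
11.56 48 [-1.26 -0.24  5.95] [ 0.26 48.52]
11.81 52 [-0.5   1.81  6.24] [ 0.29 52.53]
12.06 56 [-1.46  0.41  5.03] [ 0.26 56.52]
12.31 60 [-1.22  0.95  6.3 ] [ 0.26 60.56]
12.56 64 [-1.55  1.13  6.85] [ 0.25 64.54]
12.81 68 [-0.73  1.3   5.95] [ 0.25 68.54]
13.06 72 [-2.36  0.01  6.11] [ 0.26 72.54]
13.31 76 [0.39 0.05 5.62] [ 0.26 76.55]
13.56 80 [-2.11  0.38  6.35] [ 0.25 80.55]
13.81 84 [-1.62  0.42  6.2 ] [ 0.27 84.58]
14.06 88 [-0.9   0.3   5.43] [ 0.23 88.57]
14.31 92 [-1.18  0.72  5.49] [ 0.26 92.57]
14.56 96 [-0.07  1.06  5.89] [ 0.27 96.59]
14.81 100 [-0.81 -0.08  5.01] [  0.24 100.59]
15.06 104 [0.33 0.53 6.  ] [  0.25 104.6 ]
15.31 108 [-0.57  0.19  6.13] [  0.24 108.58]
15.56 112 [-0.26  0.63  6.4 ] [  0.23 112.59]
15.81 113.5 [-1.49 -0.84  6.34] [  0.25 113.66]
16.06 115.0 [-0.97 -0.37  5.17] [  0.21 114.98]
16.31 116.5 [-0.26 -0.14  5.69] [  0.24 116.46]
16.56 118.0 [-0.78 -0.99  6.63] [  0.24 117.93]
16.81 119.5 [-0.74 -0.94  5.77] [  0.21 119.45]
17.06 121.0 [-0.55 -0.24  5.66] [  0.24 120.71]
17.31 122.5 [-2.4  -2.48  5.62] [  0.26 121.48]
17.56 124.0 [-0.57 -3.28  7.02] [  0.22 122.15]
17.81 125.5 [-1.02 -5.04  6.05] [  0.21 122.78]
```

Run:
```python
from h import *
y=124.; rows=[]
while y>-127:
    y-= 4 if y>80 else 3 if y>44 else 2 if y>8 else 4 if y>-112 else 1.5
    arm.movel(W(0,y,86),vel=60)
    s=status.state();f=F(s);t=A(s['tcp_pos']);rows.append([s['time'],y,f[1],t[1]])
    print(round(s['time'],2),y,np.round(f,1),np.round(t,2),round(t[1]-y,2))
    if abs(f[1])>4 and y<-112 or abs(f[1])>14 and y<110: break
np.save('rows.npy',rows)
```

```text
18.06 120.0 [-0.9 -1.   6.6] [  0.27 119.14] -0.86
18.31 116.0 [ 0.1 -1.4  4.9] [  0.22 115.71] -0.29
18.56 112.0 [-1.4 -1.1  6.6] [  0.21 111.79] -0.21
18.81 108.0 [-0.1 -1.4  5.2] [  0.2 107.8] -0.2
19.06 104.0 [-1.  -0.6  5.8] [  0.23 103.8 ] -0.2
19.31 100.0 [-0.9 -0.4  6.7] [ 0.25 99.79] -0.21
19.56 96.0 [-1.4 -0.9  5.9] [ 0.25 95.81] -0.19
19.81 92.0 [-0.6 -1.6  5.4] [ 0.23 91.79] -0.21
20.06 88.0 [-0.9 -0.6  5.5] [ 0.26 87.77] -0.23
20.31 84.0 [-0.6  0.5  6.8] [ 0.26 83.77] -0.23
20.56 80.0 [-0.1 -0.3  5.4] [ 0.28 79.76] -0.24
20.81 77.0 [-0.6 -0.4  6.7] [ 0.25 76.95] -0.05
21.06 74.0 [-0.3  0.5  5. ] [ 0.24 73.99] -0.01
21.31 71.0 [-1.4  0.5  4.8] [ 0.25 71.01] 0.01
21.56 68.0 [-1.7 -0.2  7.1] [ 0.27 67.99] -0.01
21.81 65.0 [-0.6 -0.8  6. ] [ 0.27 65.01] 0.01
22.06 62.0 [-2.1  0.3  5.5] [ 0.26 62.  ] -0.0
22.31 59.0 [-0.5  0.1  6. ] [ 0.26 59.  ] 0.0
22.56 56.0 [-1.2  0.1  6.3] [ 0.3  55.98] -0.02
22.81 53.0 [-1.  -0.3  6.7] [ 0.28 53.02] 0.02
23.06 50.0 [-1.1  0.1  5.9] [ 0.28 49.97] -0.03
23.31 47.0 [-1.4 -1.   7. ] [ 0.27 47.  ] 0.0
23.56 44.0 [-0.5 -0.6  6.4] [ 0.27 43.97
[... 2093 characters left out ...]
92.46] -0.46
34.56 -96.0 [-0.4 -0.3  5.5] [  0.4  -96.46] -0.46
34.81 -100.0 [-0.7 -1.4  5.9] [   0.38 -100.47] -0.47
35.06 -104.0 [-0.7 -0.1  5.8] [   0.39 -104.49] -0.49
35.31 -108.0 [ 0.2 -0.8  5.8] [   0.4  -108.47] -0.47
35.56 -112.0 [-0.1 -1.1  5.8] [   0.39 -112.51] -0.51
35.81 -113.5 [-1.1  0.6  5.7] [   0.4  -113.55] -0.05
36.06 -115.0 [-1.2 -0.   5.4] [   0.37 -114.9 ] 0.1
36.31 -116.5 [-1.9  0.   6.7] [   0.42 -116.36] 0.14
36.56 -118.0 [-1.1  0.5  6.1] [   0.41 -117.87] 0.13
36.81 -119.5 [-1.   0.6  5.9] [   0.4  -119.36] 0.14
37.06 -121.0 [-0.2  0.6  7.5] [   0.41 -120.57] 0.43
37.31 -122.5 [-0.7  1.9  6. ] [   0.42 -121.36] 1.14
37.56 -124.0 [0.  4.7 6.5] [   0.4  -122.02] 1.98
```

The drag shows on both passes. It starts at about y = 20 going up and 40.6 coming down, and the force centroid is about 31. That puts the tight spot at y ≈ 30.5 in the TCP-measured frame. The carriage is against the idler buffer, so I'll release it and move to the marker.

Run:
```python
from h import *
eoat.move_gripper(0.45)
s=status.state();t=A(s['tcp_pos'])
arm.movel(W(0,-122,160),vel=200)
arm.goto(W(72,113,140),ORI)
arm.movel(W(72,113,75),vel=120)
p=camera('wrist'); save(p,'w3')
s=status.state();print(s['time'],np.round(F(s),1),np.round(A(s['tcp_pos']),2))
p=camera('top');save(p,'t2');r=place_of(p,'carriage');print([(q['score'],A(atz(p,q['location'],34))) for q in r[:1]])
```

```text
40.1667 [-0.  -0.3  1.4] [ 72.79 112.77]
[(0.72, (np.float64(-8.88181681566275), np.float64(-122.45757139807613)))]
```

View pics/w3.png

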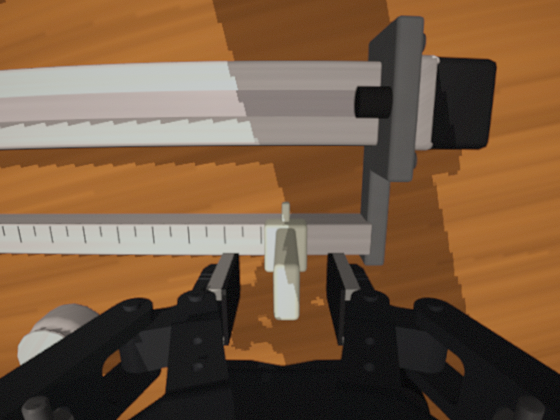

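The marker tab (286,290) is centred between the pads, and the carriage stayed at about -122. Next I grip the marker and slide it.

Run:
```python
from h import *
eoat.move_gripper(0.0,40)
s=status.state();print(s['time'],s['finger_gap'],np.round(F(s),1),np.round(A(s['tcp_pos']),2))
arm.movel(W(72.5,30.5,75),vel=60)
s=status.state();t=A(s['tcp_pos']);print(s['time'],np.round(F(s),1),np.round(t,2))
if abs(t[1]-30.5)>.4:
    arm.movel(W(72.5,30.5-(t[1]-30.5),75),vel=60)
    s=status.state();t=A(s['tcp_pos']);print(s['time'],np.round(F(s),1),np.round(t,2))
p=camera('wrist'); save(p,'w4')
eoat.move_gripper(0.45)
arm.movel(W(72.5,t[1],150),vel=150)
arm.movel(W(-20,t[1]-50,330),vel=250)
s=status.state();print(s['time'],np.round(F(s),1))
p=camera('wrist'); save(p,'w5')
for q,z in [('carriage',34),('marker',24.5),('motor_buffer',45),('idler_buffer',45)]:
    for r in place_of(p,q)[:1]: print(q,round(r['score'],2),np.round(A(atz(p,r['location'],z)),1))
```

```text
40.625 0.11032260754571159 [-1.6 -0.9  4.6] [ 72.29 113.2 ]
42.15 [-1.6 -0.7  6.1] [72.44 30.85]
44.225 [-0.5  0.1 -0.6]
carriage 0.61 [67.6 31.4]
marker 0.86 [66.3 29.1]
motor_buffer 0.87 [ -1.8 144.7]
idler_buffer 0.92 [   1.1 -145.4]
```

View pics/w5.png

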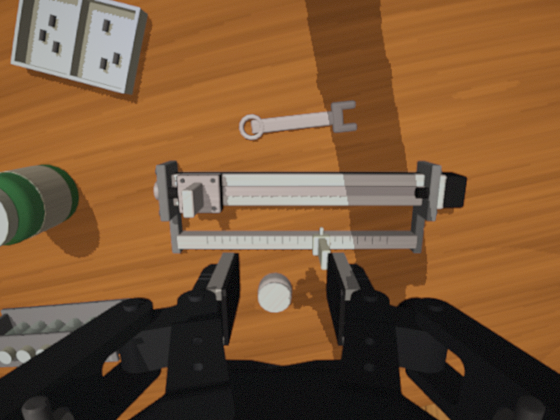

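Run:
```python
from h import *
finish_job(); print(status.state()['time'])
```

```text
the job is handed in; nothing more can be done
the job is handed in; nothing more can be done
```

I handed the job in at about 44 s of the 64 s allowed. The carriage is at the idler-end buffer, and the marker is released level with the tight spot at about y = +30.5 mm.

- **Stroke:** I pressed the carriage against the motor buffer with about 5 N, then stroked it the full travel to the other buffer, again with about 5 N. That is well below the 20 N ramming limit.
- **Tight spot:** The drag began near +20 mm on the way to the motor end and near +40.6 mm on the return stroke. The forces on the return stroke centred on about +31 mm.
- **Last checks:**
  - The gripper read +30.85 mm just before it let go of the marker.
  - The final picture put the marker at about +29 mm, and showed the carriage at the idler end and the wrench and grease tin in place.
- **What disagreed:**
  - On the pass towards the motor, the drag seemed to end early, at about +34 mm. I put that down to stick-slip with the coarser 4 mm steps and relied on the return stroke.
  - In the final picture the recogniser mistook the marker for the carriage. The carriage's place there is judged by eye. An earlier top view, just after I released it, put it at about -122 mm.

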